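# Load a blood tube into the sample changer and index it to the scanner

## Robot

A 6-joint arm with a two-finger parallel gripper is mounted at the origin on the work surface. World frame = base frame: x ahead of the robot, y to its left, z up, the work surface at z = 0. Lengths are in m, angles in rad, forces in N, time in s.
With the tool pointing down it reaches from about 0.35 to 0.975 m from the base axis. Payload 4.9 kg.
Tool frame: the origin (TCP) lies at the very end of the fingers, on their centre line; the grasp point (between the pads) lies behind it (manip.pinch_z is the y of the grasp point in the tool frame, in m); y points along the fingers, x is the direction in which the jaws open and shut, and the axes are right-handed (so a half turn about y gives the same grasp; the last joint's range is limited). The gripper opens to 85 mm and grips with 20 to 120 N. Pads are 22 mm wide; open, the fingers measure 114 mm over their backs; the gripper's body (76 mm by 85 mm) begins 54 mm behind the grasp point. The pads swing forward as they close: fully open they stand 13 mm farther back than shut.
Start: joints at [1.072, 0.053, 1.613, -0, 1.476, -0.119], TCP at [0.232, 0.58, 0.231] pointing down, gripper open.
Joint ranges: [-3.01, 3.01], [-1.01, 2.22], [0.06, 2.58], [-1.02, 4.17], [0.09, 2.62], [-3.14, 3.14]. Speed limits (rad/s): [2.57, 2.57, 3.14, 3.14, 3.14, 3.14].

## Interface

Orientations are given as a unit quaternion [w, x, y, z].
In Python, from plant import manip gives the robot as it stands.
- The arm moves only by the tool drive_tool, never from a script. Its argument "motion" is a list of rows, each a list of 3 entries, a list of its own where there are three numbers: the shift along the tool's x, y, z in units of 25 mm (1.0 is 25 mm), then the turn, a rotation vector about the tool's x, y, z in units of 5 degrees (1.0 is 5 degrees), then the closure, from -1 (fully open) to 1 (shut). A call has 1 to 12 rows; each row shifts and turns the commanded pose from where the row before left it, along the tool's axes as they then stand; what a row does not reach is not made up. A row lasts 1/10 s, in which the tool goes at most 50 mm and 8.59 degrees, less where a joint would pass 70% of its speed; a pose out of reach is approached as far as the arm can. A call is refused whole if a number of a shift passes 1 or a number of a turn 1, either way. A call with a gripper value outside its range is refused whole. The fingers move at their own pace and stop on an object; the grip force is fixed at half the most. Time passes only in rows, so rows that do not move let the fingers close. It gives the time, the measured TCP pose, the force and the opening at its end, in the units of the state.
- manip.state(): the state, without advancing time (a new reading comes with each control period).
- manip.grab_frame(name): name is "scene" or "top"; returns a dict with "img" (480x640x3 uint8, blue, green, red), "range_z" (480x640 float32, m along the optical axis (not along the pixel's ray), 0 where there is no reading), "camera_matrix" (3x3 intrinsics, pixels), "world_from_camera" (4x4, takes a point from camera to world coordinates). Camera axes: x right, y down, z forward; pixel columns grow to the right and rows downward; lengths in m; the calibration is good to about 2 mm. A picture is of the moment at which its call begins.
- manip.job_done(): hands the job in, once; it reports no verdict.
The state is a dict: "time": time; "joint_pos": joint angles; "joint_vel": joint speeds; "joint_efforts": joint torques, N m; "tool_pos": TCP position; "tool_rot": TCP orientation; "contact_force": force on the tool from outside, world axes, zero at the start; "ft_torque": the same for the moment, N m; "gripper_width": opening from 0.0 (shut) to 1.0 (fully open).
Only numpy, scipy, OpenCV 4.12 (cv2) and the standard library are available. Lean on these libraries where they do the work, as an engineer would, in place of code of your own. Each camera call takes 0.05 s, during which the arm holds its last target. There are 200 camera calls.

## Task

Take the one long tube out of the white foam tray and put it, cap up, into the empty leaning pocket of the sample changer, pressing it fully home against the stiff seat at the pocket's bottom without forcing it. Then turn the wheel (it has a knob in the middle) one click clockwise (seen from above), so that the tube stops in front of the scanner block, and let go. Leave the two short tubes and the other things on the table where they are.

Things in the scene. Friction and masses are not known exactly. Their poses are not given: they have to be found in the camera images.
- tube: the long tube: clear, 16 mm diameter, 100 mm long over all, purple cap 18 mm in diameter on its top 24 mm; 25 g; foot bevelled over its lowest 5 mm to 10 mm diameter. Origin at the centre of its foot, z along it to the cap. It starts upright in one of four holes of the foam tray, foot 10 mm above the table, top at 110 mm; neighbours stand 70 mm or more away
- short1: a short tube of the same make, 75 mm long, top at 85 mm, in another hole of the tray; to be left there. Origin at its foot, z up
- short2: the second short tube, the same as short1
- rack: white foam tray, fixed to the table, 150 x 150 x 40 mm, with 4 holes of 18 mm diameter, 30 mm deep, at (+-35, +-35) mm from its centre; one hole is empty. Origin at the centre of its underside, z up
- changer: fixed base of the sample changer: white disc, 236 mm diameter, 28 mm high; origin under its centre, on the vertical wheel axis. The apron at its -x side marks the loading station; a grey scanner block (58 mm high) stands 155 mm from the axis, 60 degrees clockwise from there. Five of the wheel's six pockets hold locked long tubes leaning outward (caps to 111 mm from the axis, 150 mm high)
- pocket: the wheel's one empty pocket: grey block 30 x 30 mm, round hole of 18 mm diameter, 40 mm deep. Origin at the centre of the hole's bottom, where the foot of a tube fully home stands, 60 mm from the wheel's axis, 55 mm above the table; z along the hole, out of its mouth (at z = 40 mm), leaning 25 degrees outward from the axis; y level, tangential; x inward and up. Turns with the wheel
- seat (a joint): rubber seat, 12 mm diameter, that slides stiffly along the pocket's bottom (value in m): 0 = raised, its face 10 mm above the pocket's origin; 0.010 = fully home, its face at the origin, on a solid stop. It takes 5 to 6 N to push, has no spring and stays where left; starts at 0 to 0.003. A tube merely dropped in stands 7 to 10 mm proud
- wheel (a joint): angle of the wheel (rad), grows clockwise seen from above; starts at 0, on a click, with the empty pocket at the loading station. Clicks every 60 degrees (1.047 rad): detents of about 0.25 N m pull the wheel into the nearest click once let go; the crest lies half way. 1.047 = one click on
- knob (a point): top centre of the central knob, on the wheel's axis, 145 mm above the table: a black upright bar 58 mm long, 14 mm wide, 40 mm high (from 105 to 145 mm above the table) on a round hub of 34 mm radius. Its long side lies along the line from the axis to the empty pocket, and turns with the wheel; free space around it to 70 mm from the axis
- bottle: white bottle, 56 mm diameter, 130 mm high, bystander. Origin under its centre
- carton: small cardboard carton, 60 x 100 x 50 mm, bystander. Origin under its centre
- tape: roll of paper tape lying flat, 60 mm outside diameter, 22 mm high, bystander. Origin under its centre

How it is judged:
By the outcome, as a careful person would: the job done as asked, in the order asked, and still so for the second after the job is handed in, with the robot touching nothing.
It also fails if it takes over 64 s, if anything falls off the work surface, if the arm or the gripper's body presses on something with over 40 N, if the wrist force passes 120 N, or if a joint passes its speed limit or range.

## Working session

There is one attempt and no reset: what is moved stays moved. The work goes in short steps, Python scripts to look and compute and a tool call to move; the robot and the scene stay as the last step left them, time stands still between calls to the robot, and variables do not carry over. Pictures are saved under pics/ and viewed, about 8 in all and at most 12, crops included, and the job is handed in when it is done.

Besides the shell and the picture viewer there is one more tool, called after "Request:" in YAML: its name, and indented under it one key for each argument. drive_tool: Moves the arm, as the interface text tells. Its arguments: {"type":"object","properties":{"motion":{"type":"array","items":{"type":"array"}}},"required":["motion"]}

```bash
ls; mkdir -p pics
python3 - <<'E'
from plant import manip
import cv2,numpy as np
print(manip.state(), manip.pinch_z)
for n in("scene","top"):
    f=manip.grab_frame(n); cv2.imwrite(f"pics/{n}1.png",f["img"]); np.savez(f"{n}1.npz",**f)
    print(n,f["camera_matrix"].tolist(),f["world_from_camera"].round(3).tolist())
E
```

```text
pics
{'time': 0.0, 'joint_pos': array([ 1.07197449e+00,  5.33336106e-02,  1.61429458e+00,  3.89643225e-05,
        1.47601909e+00, -1.18998872e-01]), 'joint_vel': array([ 9.71253585e-04, -5.96866219e-04, -1.00544590e-03, -1.68621976e-03,
       -5.26114405e-05, -4.54968095e-04]), 'joint_efforts': array([-1.52762163e-04, -3.93721139e+01, -3.70157576e+01, -2.68823460e-04,
        7.52030290e-03, -1.92113657e-05]), 'tool_pos': array([0.2314092 , 0.57990626, 0.2300771 ]), 'tool_rot': array([-0.58507589,  0.58571788,  0.3959714 , -0.39727498]), 'contact_force': array([0.03406512, 0.17189356, 0.00436082]), 'ft_torque': array([-0.04261006, -0.01625292,  0.00860193]), 'gripper_width': 1.00013482605334} -0.0187
scene [[562.2203963813326, 0.0, 308.2586775902095], [0.0, 562.2203963813326, 241.21311546757516], [0.0, 0.0, 1.0]] [[-0.884, 0.341, -0.319, 0.939], [0.466, 0.671, -0.577, 0.701], [0.017, -0.659, -0.752, 0.984], [0.0, 0.0, 0.0, 1.0]]
top [[461.93486823341084, 0.0, 328.3791866661377], [0.0, 461.93486823341084, 230.279891920549], [0.0, 0.0, 1.0]] [[0.029, -0.988, 0.152, 0.424], [-0.999, -0.031, -0.012, 0.047], [0.016, -0.152, -0.988, 1.19], [0.0, 0.0, 0.0, 1.0]]
```

View pics/scene1.png

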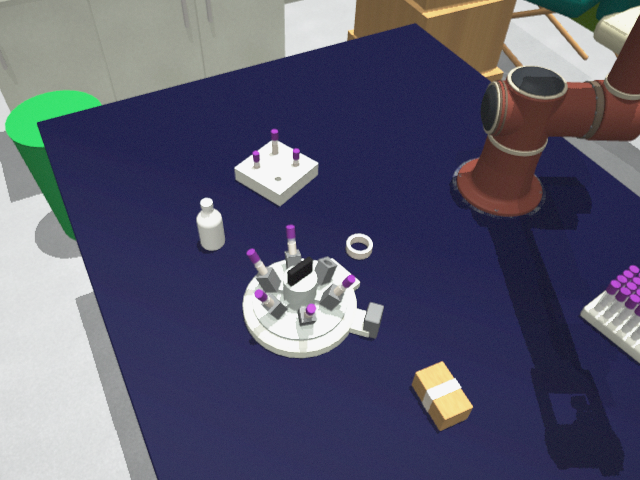

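View pics/top1.png

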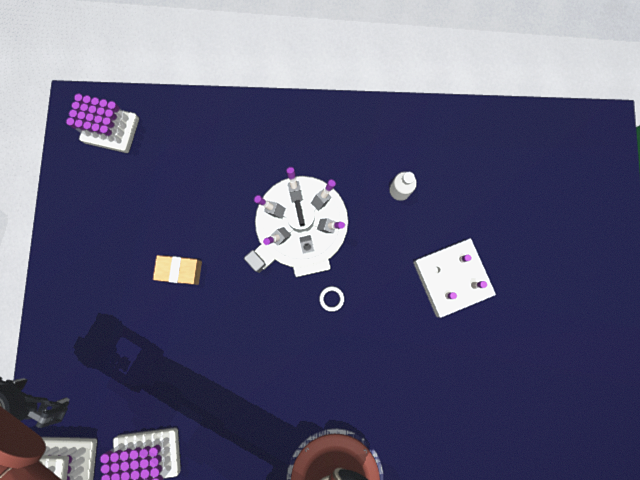

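The scene view shows the tray at (277,170) with its tall tube at (275,135), opposite the empty hole at (278,180). The changer is at (300,300) and the knob at (300,270). In the top view the long tube's cap is at (482,285), the empty pocket at (307,243), the knob at (300,214) and the scanner at (256,260).

```bash
cat > h.py <<'E'
import numpy as np,cv2
from scipy.spatial.transform import Rotation as R
def cloud(f):
    K=f["camera_matrix"];T=f["world_from_camera"];z=f["range_z"]
    v,u=np.mgrid[:480,:640]
    p=np.stack([(u-K[0,2])/K[0,0]*z,(v-K[1,2])/K[1,1]*z,z],-1)
    return p@T[:3,:3].T+T[:3,3]
def cast(f,uv,h):
    K=f["camera_matrix"];T=f["world_from_camera"]
    d=T[:3,:3]@np.array([(uv[0]-K[0,2])/K[0,0],(uv[1]-K[1,2])/K[1,1],1])
    return T[:3,3]+d*(h-T[2,3])/d[2]
def Rt(s): q=s["tool_rot"]; return R.from_quat([q[1],q[2],q[3],q[0]]).as_matrix()
def purple(f):
    h=cv2.cvtColor(f["img"],cv2.COLOR_BGR2HSV)
    return cv2.inRange(h,(130,90,50),(165,255,255))
E
python3 - <<'E'
from h import *
for n in("scene","top"):
    f=dict(np.load(n+"1.npz")); P=cloud(f); m=purple(f)
    c,lab,st,ce=cv2.connectedComponentsWithStats(m)
    print(n)
    for i in range(1,c):
        if st[i,4]<15: continue
        q=P[(lab==i)&(f["range_z"]>0)]
        if len(q)<5: continue
        t=q[q[:,2]>q[:,2].max()-.006]
        if q[:,0].mean()>.3: print(ce[i].round(1),st[i,4],"top",t.mean(0).round(4),len(t),"zmax",q[:,2].max().round(4))
    # disc: white at height .02-.034
    w=(f["img"].min(2)>150)
    g=w&(abs(P[...,2]-.028)<.006)&(P[...,0]>.35)
    c,lab,st,ce=cv2.connectedComponentsWithStats(g.astype(np.uint8)); i=1+st[1:,4].argmax()
    print("disc",P[lab==i].mean(0).round(4),st[i,4], cv2.minEnclosingCircle(P[lab==i][:,:2].astype(np.float32)*1000))
    k=(f["img"].max(2)<70)&(P[...,2]>.135)&(P[...,2]<.153)&(P[...,0]>.35)
    q=P[k]; print("knob",len(q),q.mean(0).round(4),cv2.minAreaRect((q[:,:2]*1000).astype(np.float32)))
    r=w&(abs(P[...,2]-.04)<.004)&(P[...,1]<-.15)&(P[...,0]>.25)
    q=P[r]; print("rack",len(q),q.mean(0).round(4),cv2.minAreaRect((q[:,:2]*1000).astype(np.float32)))
E
```

```text
scene
[274.2 133.7] 90 top [ 0.474  -0.3293  0.1097] 26 zmax 0.1135
[295.7 153. ] 71 top [ 0.4475 -0.2623  0.0857] 21 zmax 0.0896
[255.4 155.2] 66 top [ 0.5393 -0.2997  0.0859] 22 zmax 0.0895
[290.2 231.1] 135 top [0.599  0.011  0.1472] 30 zmax 0.1511
[252.5 255.1] 138 top [0.6953 0.0355 0.147 ] 34 zmax 0.1511
[348.7 280.3] 105 top [0.5577 0.1771 0.1473] 45 zmax 0.1505
[260.3 294.9] 99 top [0.7225 0.1304 0.1475] 44 zmax 0.1509
[310.3 308.8] 84 top [0.654  0.2006 0.1479] 38 zmax 0.1516
disc [0.6553 0.1572 0.0275] 1978 ((623.88427734375, 106.58123779296875), 120.23235321044922)
knob 221 [0.6279 0.1076 0.1434] ((625.9365234375, 105.83657836914062), (59.75736999511719, 16.27252960205078), 12.478938102722168)
rack 1964 [ 0.4966 -0.2762  0.0399] ((491.4464111328125, -284.61724853515625), (155.34735107421875, 154.6459197998047), 23.306793212890625)
top
[ 91.8 113.7] 1509 top [0.8572 0.6183 0.117 ] 499 zmax 0.1214
[290.4 172.1] 92 top [0.7206 0.1278 0.1483] 22 zmax 0.152
[330.4 184. ] 81 top [0.6938 0.0332 0.1481] 24 zmax 0.1517
[258.8 199.7] 81 top [0.6519 0.1988 0.1468] 33 zmax 0.1503
[339.4 224.6] 51 top [0.5991 0.009  0.1493] 11 zmax 0.1528
[267.8 240.4] 56 top [0.5568 0.1728 0.1484] 20 zmax 0.152
[466.4 257.6] 43 top [ 0.5389 -0.3027  0.0858] 28 zmax 0.0891
[482.  284.1] 49 top [ 0.4747 -0.3299  0.1091] 38 zmax 0.1119
[451.9 295.4] 45 top [ 0.4476 -0.2668  0.0859] 20 zmax 0.0899
disc [0.5715 0.0653 0.0271] 1015 ((614.16064453125, 97.32929229736328), 121.1820068359375)
knob 72 [0.6264 0.1041 0.1446] ((624.954345703125, 103.00780487060547), (56.269771575927734, 9.730228424072266), 14.6181058883667)
rack 3076 [ 0.4917 -0.2837  0.0399] ((566.7369995117188, -253.3950653076172), (312.5443420410156, 151.04063415527344), 23.662490844726562)
```

```bash
cat >> h.py <<'E'
AX=np.array([.6257,.1047]); TH=np.radians(14.1)
e=-np.array([np.cos(TH),np.sin(TH),0]); t=np.array([-np.sin(TH),np.cos(TH),0])
a=np.sin(np.radians(25))*e+np.cos(np.radians(25))*np.array([0,0,1])
PO=np.r_[AX,.055]+.06*e
TUBE=np.array([.4746,-.3292,.010])
def frame(x,y): y=y/np.linalg.norm(y); return np.stack([x,y,np.cross(x,y)],1)
def togo(s,p,Rg=None):
    A=Rt(s); print("pos",np.round(s["tool_pos"],4),"F",np.round(s["contact_force"],1),"w",round(s["gripper_width"],3),"t",round(s["time"],2))
    print("q",np.round(s["joint_pos"],2))
    print("shift/25mm in tool now",np.round(A.T@(p-s["tool_pos"])/.025,2))
    if Rg is not None:
        print("turn/5deg",np.round(np.degrees(R.from_matrix(A.T@Rg).as_rotvec())/5,2))
        print("shift/25mm after turn",np.round(Rg.T@(p-s["tool_pos"])/.025,2))
E
python3 - <<'E'
from h import *
from plant import manip
s=manip.state(); print(Rt(s).round(3)); print("PO",PO,"a",a)
j=np.radians(70)
for sg in(1,-1):
    togo(s,TUBE+[0,0,.16],frame(sg*np.array([np.cos(j),np.sin(j),0]),np.array([0,0,-1.])))
E
```

```text
[[ 0.371 -0.001 -0.929]
 [ 0.929 -0.002  0.371]
 [-0.002 -1.     0.   ]]
PO [0.56750768 0.0900831  0.055     ] a [-0.40988563 -0.10295615  0.90630779]
pos [0.2314 0.58   0.2302] F [ 0.5  0.6 -0.8] w 1.001 t 0.1
q [ 1.07  0.05  1.61 -0.    1.48 -0.12]
shift/25mm in tool now [-30.17   2.46 -22.52]
turn/5deg [-0.   -0.35 -0.02]
shift/25mm after turn [-30.85   2.41 -21.58]
pos [0.2314 0.58   0.2302] F [ 0.5  0.6 -0.8] w 1.001 t 0.1
q [ 1.07  0.05  1.61 -0.    1.48 -0.12]
shift/25mm in tool now [-30.17   2.46 -22.52]
turn/5deg [ 3.000e-02  3.565e+01 -0.000e+00]
shift/25mm after turn [30.85  2.41 21.58]
```

Request:
drive_tool:
  motion:
    - [[-1,0,-0.75],[0,0,0],-1]
    - [[-1,0,-0.75],[0,0,0],-1]
    - [[-1,0,-0.75],[0,0,0],-1]
    - [[-1,0,-0.75],[0,0,0],-1]
    - [[-1,0,-0.75],[0,0,0],-1]
    - [[-1,0,-0.75],[0,0,0],-1]
    - [[-1,0,-0.75],[0,0,0],-1]
    - [[-1,0,-0.75],[0,0,0],-1]
    - [[-1,0,-0.75],[0,0,0],-1]
    - [[-1,0,-0.75],[0,0,0],-1]
    - [[-1,0,-0.75],[0,0,0],-1]
    - [[-1,0,-0.75],[0,0,0],-1]

```text
time: 1.3
tool_pos: [0.3293, 0.2171, 0.2308]
tool_rot: [0.585, -0.585, -0.397, 0.397]
contact_force: [0.6, 0.8, -0.1]
gripper_width: 1.002
```

Request:
drive_tool:
  motion:
    - [[-1,0,-0.75],[0,0,0],-1]
    - [[-1,0,-0.75],[0,0,0],-1]
    - [[-1,0,-0.75],[0,0,0],-1]
    - [[-1,0,-0.75],[0,0,0],-1]
    - [[-1,0,-0.75],[0,0,0],-1]
    - [[-1,0,-0.75],[0,0,0],-1]
    - [[-1,0,-0.75],[0,0,0],-1]
    - [[-1,0,-0.75],[0,0,0],-1]
    - [[-1,0,-0.75],[0,0,0],-1]
    - [[-1,0,-0.75],[0,0,0],-1]
    - [[-1,0,-0.75],[0,0,0],-1]
    - [[-1,0,-0.75],[0,0,0],-1]

```text
time: 2.5
tool_pos: [0.4271, -0.1449, 0.2308]
tool_rot: [0.586, -0.585, -0.396, 0.397]
contact_force: [-0.2, 0.3, 0.2]
gripper_width: 0.998
```

Run:
```python
from h import *
from plant import manip
j=np.radians(70)
togo(manip.state(),TUBE+[0,0,.16],frame(np.array([np.cos(j),np.sin(j),0]),np.array([0,0,-1.])))
```

```text
pos [ 0.4271 -0.1449  0.2308] F [-0.2  0.3  0.2] w 0.998 t 2.5
q [-0.49 -0.38  2.    0.    1.53 -1.68]
shift/25mm in tool now [-6.14  2.43 -4.5 ]
turn/5deg [-0.01 -0.36  0.  ]
shift/25mm after turn [-6.28  2.43 -4.31]
```

Request:
drive_tool:
  motion:
    - [[-1,0,-0.75],[0,0,0],-1]
    - [[-1,0,-0.75],[0,0,0],-1]
    - [[-1,0,-0.75],[0,0,0],-1]
    - [[-1,0,-0.75],[0,0,0],-1]
    - [[-1,0.4,-0.75],[0,0,0],-1]
    - [[-0.7,0.4,-0.5],[0,0,0],-1]
    - [[-0.44,0.5,-0.25],[0,0,0],-1]
    - [[0,0.5,0],[0,0,0],-1]
    - [[0,0.5,0],[0,0,0],-1]
    - [[0,0,0],[0,0,0],-1]
    - [[0,0,0],[0,0,0],-1]

```text
time: 3.6
tool_pos: [0.4746, -0.3268, 0.1734]
tool_rot: [0.586, -0.585, -0.397, 0.397]
contact_force: [-1.0, 0.3, -0.1]
gripper_width: 0.999
```

Run:
```python
from h import *
from plant import manip
f=manip.grab_frame("scene"); g=manip.grab_frame("top")
o=np.hstack([cv2.resize(x["img"][r],None,fx=3,fy=3) for x,r in((f,np.s_[90:220,210:340]),(g,np.s_[200:330,390:520]))])
cv2.imwrite("pics/hover.png",o)
togo(manip.state(),TUBE+[0,0,.055])
```

```text
pos [ 0.4752 -0.3275  0.1747] F [-0.7  0.5  0.9] w 0.999 t 3.7
q [-0.73 -0.02  1.78  0.    1.38 -1.92]
shift/25mm in tool now [-0.07  4.39  0.  ]
```

View pics/hover.png

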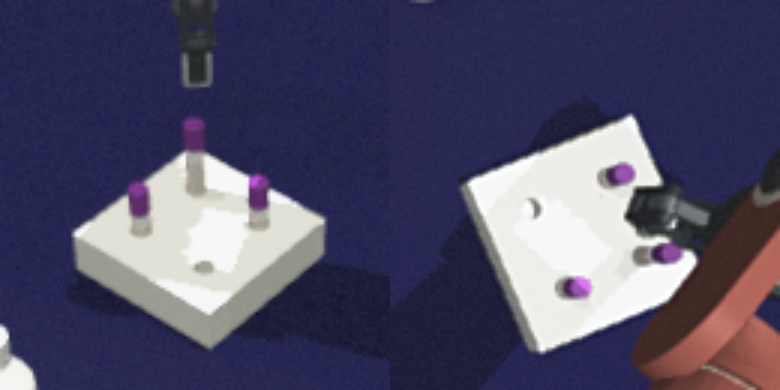

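The pictures show the gripper right over the tall tube, whose cap is at (193,135) in the left crop. The jaws run along the free diagonal. I'm going down to grip on the cap.

Request:
drive_tool:
  motion:
    - [[-0.07,0.6,0],[0,0,0],-1]
    - [[0,0.8,0],[0,0,0],-1]
    - [[0,0.8,0],[0,0,0],-1]
    - [[0,0.8,0],[0,0,0],-1]
    - [[0,0.5,0],[0,0,0],-1]
    - [[0,0.4,0],[0,0,0],-1]
    - [[0,0,0],[0,0,0],-1]
    - [[0,0,0],[0,0,0],-1]

```text
time: 4.5
tool_pos: [0.4745, -0.3298, 0.0768]
tool_rot: [-0.585, 0.586, 0.397, -0.397]
contact_force: [-0.3, 0.4, 0.7]
gripper_width: 0.997
```

Request:
drive_tool:
  motion:
    - [[0,0,0],[0,0,0],1]
    - [[0,0,0],[0,0,0],1]
    - [[0,0,0],[0,0,0],1]
    - [[0,0,0],[0,0,0],1]
    - [[0,0,0],[0,0,0],1]
    - [[0,0,0],[0,0,0],1]
    - [[0,0,0],[0,0,0],1]
    - [[0,0,0],[0,0,0],1]
    - [[0,0,0],[0,0,0],1]
    - [[0,0,0],[0,0,0],1]

```text
time: 5.5
tool_pos: [0.4742, -0.3299, 0.0767]
tool_rot: [-0.585, 0.586, 0.397, -0.397]
contact_force: [-1.2, -1.6, 3.5]
gripper_width: 0.188
```

Run:
```python
from h import *
from plant import manip
togo(manip.state(),TUBE+[0,0,.067])
```

```text
pos [ 0.4742 -0.3299  0.0767] F [-1.2 -1.6  3.5] w 0.188 t 5.5
q [-0.74  0.09  1.85 -0.    1.21 -1.93]
shift/25mm in tool now [ 0.03 -0.01 -0.  ]
```

Request:
drive_tool:
  motion:
    - [[0,-0.3,0],[0,0,0],1]
    - [[0,-0.6,0],[0,0,0],1]
    - [[0,-0.6,0],[0,0,0],1]
    - [[0,-0.8,0],[0,0,0],1]
    - [[0,-0.8,0],[0,0,0],1]
    - [[0,-0.8,0],[0,0,0],1]
    - [[0,-0.8,0],[0,0,0],1]
    - [[0,-0.8,0],[0,0,0],1]
    - [[0,-0.5,0],[0,0,0],1]
    - [[0,0,0],[0,0,0],1]
    - [[0,0,0],[0,0,0],1]

```text
time: 6.6
tool_pos: [0.4741, -0.3292, 0.2263]
tool_rot: [0.585, -0.585, -0.397, 0.397]
contact_force: [0.1, -0.1, -0.0]
gripper_width: 0.184
```

Run:
```python
from h import *
from plant import manip
f=manip.grab_frame("scene"); 
cv2.imwrite("pics/lift.png",cv2.resize(f["img"][40:200,200:380],None,fx=4,fy=4,interpolation=cv2.INTER_CUBIC)[:600])
# target: tube foot 60mm out along a from pocket origin+..., TCP at tube z=67
G=frame(t,-a); s=manip.state(); togo(s,PO+a*(.067+.075),G)
print(Rt(s).round(3).tolist())
```

```text
pos [ 0.4737 -0.329   0.2254] F [ 0.3 -0.6 -0.8] w 0.186 t 6.65
q [-0.74 -0.06  1.73  0.    1.47 -1.93]
shift/25mm in tool now [15.55  1.69  4.67]
turn/5deg [-4.85 -7.06 -1.55]
shift/25mm after turn [15.34  3.76 -4.12]
[[0.371, -0.001, -0.929], [0.929, 0.001, 0.371], [0.001, -1.0, 0.002]]
```

View pics/lift.png

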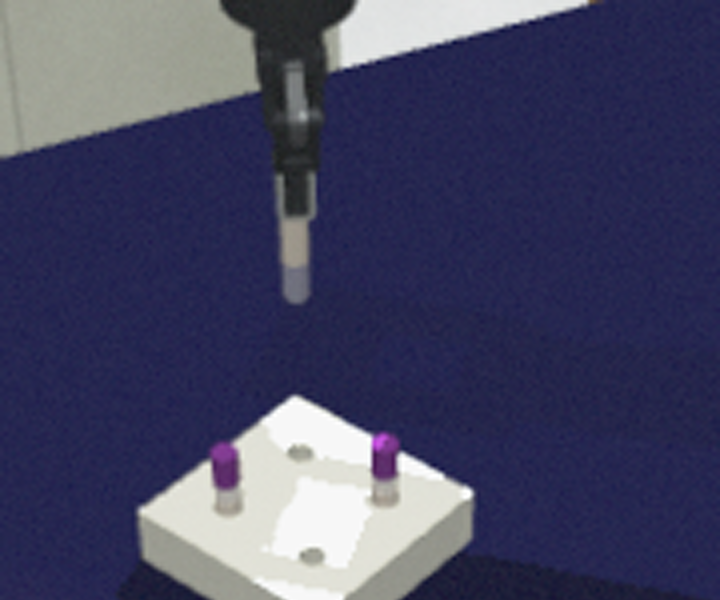

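The tube hangs straight in the jaws with its foot at (296,300) in the crop. The tray keeps its two short tubes at (225,470) and (385,450). Now carrying it over.

Request:
drive_tool:
  motion:
    - [[0.5,0,0.15],[0,0,0],1]
    - [[1,0,0.3],[0,0,0],1]
    - [[1,0,0.3],[0,0,0],1]
    - [[1,0,0.3],[0,0,0],1]
    - [[1,0,0.3],[0,0,0],1]
    - [[1,0,0.3],[0,0,0],1]
    - [[1,0,0.3],[0,0,0],1]
    - [[1,0,0.3],[0,0,0],1]
    - [[1,0,0.3],[0,0,0],1]
    - [[1,0,0.3],[0,0,0],1]
    - [[1,0,0.3],[0,0,0],1]

```text
time: 7.75
tool_pos: [0.4974, -0.0545, 0.225]
tool_rot: [0.586, -0.585, -0.396, 0.397]
contact_force: [-0.1, 0.1, -0.8]
gripper_width: 0.181
```

Request:
drive_tool:
  motion:
    - [[1,0,0.3],[0,0,0],1]
    - [[1,0,0.3],[0,0,0],1]
    - [[1,0,0.3],[0,0,0],1]
    - [[0.8,0,0.2],[0,0,0],1]
    - [[0,0,0],[-0.6,-0.88,-0.2],1]
    - [[0,0,0],[-0.6,-0.88,-0.2],1]
    - [[0,0,0],[-0.6,-0.88,-0.2],1]
    - [[0,0,0],[-0.6,-0.88,-0.2],1]
    - [[0,0,0],[-0.6,-0.88,-0.2],1]
    - [[0,0,0],[-0.6,-0.88,-0.2],1]
    - [[0,0,0],[-0.6,-0.88,-0.2],1]
    - [[0,0,0],[-0.6,-0.88,-0.2],1]

```text
time: 8.95
tool_pos: [0.5069, 0.0429, 0.2249]
tool_rot: [-0.332, 0.516, 0.666, -0.424]
contact_force: [-0.9, -0.2, 1.0]
gripper_width: 0.183
```

Request:
drive_tool:
  motion:
    - [[0,0,0],[0,0,0],1]
    - [[0,0,0],[0,0,0],1]
    - [[0,0,0],[0,0,0],1]

```text
time: 9.25
tool_pos: [0.508, 0.0423, 0.2262]
tool_rot: [-0.333, 0.518, 0.665, -0.423]
contact_force: [-0.2, -0.1, -1.0]
gripper_width: 0.18
```

Run:
```python
from h import *
from plant import manip
f=manip.grab_frame("scene"); 
cv2.imwrite("pics/pre.png",cv2.resize(f["img"][180:330,220:400],None,fx=4,fy=4,interpolation=cv2.INTER_CUBIC))
g=manip.grab_frame("top")
np.savez("pre_s.npz",**f);np.savez("pre_t.npz",**g)
G=frame(t,-a); s=manip.state(); togo(s,PO+a*(.067+.060),G)
def proj(f,p):
    T=np.linalg.inv(f["world_from_camera"]);q=f["camera_matrix"]@(T[:3,:3]@p+T[:3,3]);return q[:2]/q[2]
for n,p in(("tip",s["tool_pos"]),("foot exp",s["tool_pos"]+Rt(s)[:,1]*.067),("mouth",PO+a*.04),("knob",np.r_[AX,.145])):
    q=proj(f,p); print(n,q.round(1),((q-[220,180])*4).round(),"top",proj(g,p).round(1))
```

```text
pos [0.5082 0.0422 0.2264] F [ 0.6  0.1 -0.6] w 0.181 t 9.35
q [-0.16 -0.53  2.15  0.19  1.13 -2.02]
shift/25mm in tool now [1.27 2.31 0.39]
turn/5deg [-0.03 -0.03  0.04]
shift/25mm after turn [1.28 2.3  0.39]
tip [339.6 194.7] [478.  59.] top [324.4 260.5]
foot exp [327.7 223.3] [431. 173.] top [321.4 250.5]
mouth [328.2 262.3] [433. 329.] top [306.3 246.9]
knob [300.1 265.1] [321. 341.] top [298.6 211.8]
```

View pics/pre.png

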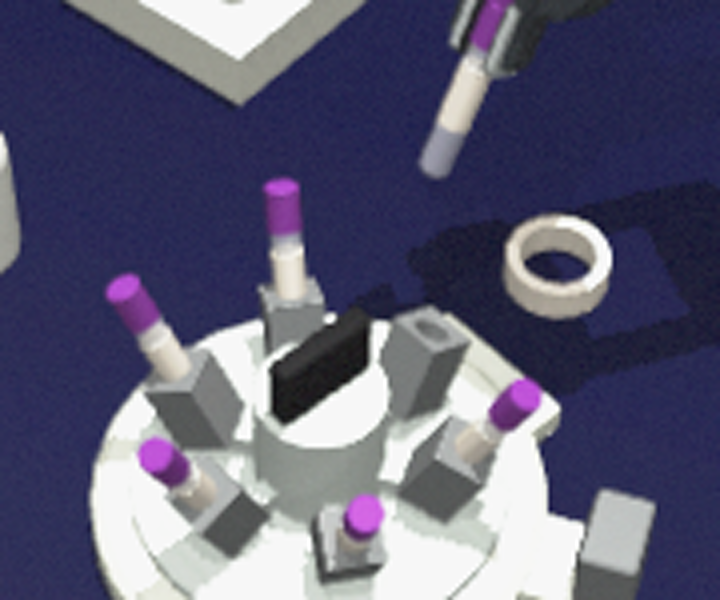

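The tube leans parallel to the pocket. Its foot is seen at (433,173), where (431,173) was expected, and the mouth at (433,328), where (433,329) was expected. So the registration is within about 1 mm.

Request:
drive_tool:
  motion:
    - [[0.64,0,0.2],[0,0,0],1]
    - [[0.64,0,0.19],[0,0,0],1]
    - [[0,0.5,0],[0,0,0],1]
    - [[0,0.8,0],[0,0,0],1]
    - [[0,0.7,0],[0,0,0],1]
    - [[0,0.3,0],[0,0,0],1]
    - [[0,0,0],[0,0,0],1]
    - [[0,0,0],[0,0,0],1]
    - [[0,0,0],[0,0,0],1]

```text
time: 10.25
tool_pos: [0.5156, 0.0767, 0.1713]
tool_rot: [-0.332, 0.518, 0.665, -0.423]
contact_force: [0.7, -0.4, 0.6]
gripper_width: 0.18
```

Run:
```python
from h import *
from plant import manip
s=manip.state(); togo(s,PO+a*(.067+.020),frame(t,-a))
```

```text
pos [0.5156 0.0767 0.1713] F [ 0.7 -0.4  0.6] w 0.18 t 10.25
q [-0.07 -0.46  2.2   0.16  0.99 -1.94]
shift/25mm in tool now [0.01 1.64 0.02]
turn/5deg [-0.   -0.03  0.03]
shift/25mm after turn [0.01 1.64 0.02]
```

Enter gently to about 20 mm from the bottom.

Request:
drive_tool:
  motion:
    - [[0,0.3,0],[0,0,0],1]
    - [[0,0.3,0],[0,0,0],1]
    - [[0,0.2,0],[0,0,0],1]
    - [[0,0.1,0],[0,0,0],1]
    - [[0,0.1,0],[0,0,0],1]
    - [[0,0.1,0],[0,0,0],1]
    - [[0,0,0],[0,0,0],1]

```text
time: 10.95
tool_pos: [0.5262, 0.0798, 0.1449]
tool_rot: [-0.333, 0.518, 0.665, -0.423]
contact_force: [0.1, 0.1, -0.6]
gripper_width: 0.184
```

Request:
drive_tool:
  motion:
    - [[0,0.1,0],[0,0,0],1]
    - [[0,0.1,0],[0,0,0],1]
    - [[0,0.1,0],[0,0,0],1]
    - [[0,0.1,0],[0,0,0],1]
    - [[0,0.14,0],[0,0,0],1]
    - [[0,0,0],[0,0,0],1]
    - [[0,0,0],[0,0,0],1]

```text
time: 11.65
tool_pos: [0.5317, 0.0813, 0.1328]
tool_rot: [-0.333, 0.518, 0.665, -0.423]
contact_force: [0.3, 0.6, 0.2]
gripper_width: 0.184
```

Run:
```python
from h import *
from plant import manip
s=manip.state(); togo(s,PO+a*(.067),frame(t,-a)); print("F tool",Rt(s).T@s["contact_force"],s["ft_torque"])
```

```text
pos [0.5317 0.0813 0.1328] F [0.3 0.6 0.2] w 0.184 t 11.65
q [-0.05 -0.36  2.19  0.16  0.9  -1.95]
shift/25mm in tool now [-0.01  0.76 -0.02]
turn/5deg [-0.03 -0.03  0.04]
shift/25mm after turn [-0.01  0.76 -0.02]
F tool [ 0.54759487  0.02953073 -0.42868333] [-0.1002924   0.19686461  0.00087127]
```

Request:
drive_tool:
  motion:
    - [[0,0.1,0],[0,0,0],1]
    - [[0,0.1,0],[0,0,0],1]
    - [[0,0.1,0],[0,0,0],1]
    - [[0,0.1,0],[0,0,0],1]
    - [[0,0,0],[0,0,0],1]

```text
time: 12.15
tool_pos: [0.5359, 0.0823, 0.1237]
tool_rot: [-0.332, 0.518, 0.665, -0.423]
contact_force: [0.1, -0.1, -1.1]
gripper_width: 0.185
```

Request:
drive_tool:
  motion:
    - [[0,0.05,0],[0,0,0],1]
    - [[0,0.05,0],[0,0,0],1]
    - [[0,0,0],[0,0,0],1]

```text
time: 12.45
tool_pos: [0.5371, 0.0826, 0.1221]
tool_rot: [-0.332, 0.518, 0.665, -0.423]
contact_force: [-3.7, -0.6, 4.8]
gripper_width: 0.184
```

Request:
drive_tool:
  motion:
    - [[0,0.05,0],[0,0,0],1]
    - [[0,0.05,0],[0,0,0],1]
    - [[0,0,0],[0,0,0],1]

```text
time: 12.75
tool_pos: [0.538, 0.0828, 0.1194]
tool_rot: [-0.332, 0.518, 0.665, -0.423]
contact_force: [-3.1, -0.8, 2.8]
gripper_width: 0.181
```

Request:
drive_tool:
  motion:
    - [[0,0.04,0],[0,0,0],1]
    - [[0,0.04,0],[0,0,0],1]
    - [[0,0,0],[0,0,0],1]

```text
time: 13.05
tool_pos: [0.5388, 0.083, 0.1175]
tool_rot: [-0.332, 0.518, 0.665, -0.423]
contact_force: [-2.0, -0.6, 3.6]
gripper_width: 0.185
```

Run:
```python
from h import *
from plant import manip
s=manip.state(); togo(s,PO+a*(.067),frame(t,-a)); print("F tool",Rt(s).T@s["contact_force"],s["ft_torque"])
```

```text
pos [0.5388 0.083  0.1175] F [-2.  -0.6  3.6] w 0.185 t 13.05
q [-0.05 -0.32  2.19  0.17  0.86 -1.95]
shift/25mm in tool now [-0.01  0.08 -0.02]
turn/5deg [-0.02 -0.03  0.04]
shift/25mm after turn [-0.01  0.08 -0.02]
F tool [-0.08995023 -4.1650801   0.37236311] [-0.02488709  0.27834282 -0.0042221 ]
```

Request:
drive_tool:
  motion:
    - [[0,0.04,0],[0,0,0],1]
    - [[0,0,0],[0,0,0],1]

```text
time: 13.25
tool_pos: [0.5391, 0.0831, 0.1166]
tool_rot: [-0.332, 0.518, 0.665, -0.423]
contact_force: [-2.7, -0.4, 3.4]
gripper_width: 0.183
```

Request:
drive_tool:
  motion:
    - [[0,0.04,0],[0,0,0],1]
    - [[0,0,0],[0,0,0],1]

```text
time: 13.45
tool_pos: [0.5395, 0.0832, 0.1156]
tool_rot: [-0.332, 0.518, 0.665, -0.423]
contact_force: [-1.6, -0.6, 4.0]
gripper_width: 0.183
```

Run:
```python
from h import *
from plant import manip
s=manip.state(); togo(s,PO+a*(.067),frame(t,-a)); print("F tool",Rt(s).T@s["contact_force"],s["ft_torque"])
```

```text
pos [0.5395 0.0832 0.1156] F [-1.6 -0.6  4. ] w 0.183 t 13.45
q [-0.05 -0.31  2.19  0.17  0.85 -1.95]
shift/25mm in tool now [-0.01  0.   -0.02]
turn/5deg [-0.02 -0.03  0.04]
shift/25mm after turn [-0.01  0.   -0.02]
F tool [-0.17885041 -4.37965486 -0.16058407] [ 0.0236521   0.25040222 -0.01486582]
```

Request:
drive_tool:
  motion:
    - [[0,0.03,0],[0,0,0],1]
    - [[0,0,0],[0,0,0],1]

```text
time: 13.65
tool_pos: [0.5399, 0.0833, 0.1152]
tool_rot: [-0.332, 0.518, 0.665, -0.423]
contact_force: [-4.0, -0.2, 4.6]
gripper_width: 0.186
```

Request:
drive_tool:
  motion:
    - [[0,0.03,0],[0,0,0],1]
    - [[0,0,0],[0,0,0],1]

```text
time: 13.85
tool_pos: [0.5404, 0.0834, 0.1153]
tool_rot: [-0.332, 0.518, 0.665, -0.423]
contact_force: [-6.3, -0.9, 10.7]
gripper_width: 0.18
```

Request:
drive_tool:
  motion:
    - [[0,0.02,0],[0,0,0],1]
    - [[0,0,0],[0,0,0],1]

```text
time: 14.05
tool_pos: [0.5407, 0.0834, 0.1154]
tool_rot: [-0.332, 0.518, 0.665, -0.423]
contact_force: [-9.0, -0.8, 14.0]
gripper_width: 0.184
```

Run:
```python
from h import *
from plant import manip
s=manip.state(); togo(s,PO+a*(.067),frame(t,-a)); print("F tool",Rt(s).T@s["contact_force"],s["ft_torque"])
```

```text
pos [0.5407 0.0834 0.1154] F [-9.  -0.8 14. ] w 0.184 t 14.05
q [-0.05 -0.31  2.18  0.17  0.85 -1.95]
shift/25mm in tool now [-0.   -0.02  0.02]
turn/5deg [-0.02 -0.02  0.04]
shift/25mm after turn [-0.   -0.02  0.02]
F tool [  1.48916692 -16.49755837   2.21828876] [-0.0397249   0.89432929  0.08400742]
```

Solid stop: the axial force rose from about 5 N to 16 N with no further travel, at the expected depth. I'll relax, open and back off along the tube axis.

Request:
drive_tool:
  motion:
    - [[0,-0.05,0],[0,0,0],1]
    - [[0,0,0],[0,0,0],-1]
    - [[0,0,0],[0,0,0],-1]
    - [[0,0,0],[0,0,0],-1]
    - [[0,0,0],[0,0,0],-1]
    - [[0,0,0],[0,0,0],-1]
    - [[0,0,0],[0,0,0],-1]
    - [[0,0,0],[0,0,0],-1]
    - [[0,0,0],[0,0,0],-1]

```text
time: 14.95
tool_pos: [0.5398, 0.0833, 0.1151]
tool_rot: [-0.332, 0.518, 0.665, -0.423]
contact_force: [-1.0, -0.3, 0.4]
gripper_width: 0.999
```

Request:
drive_tool:
  motion:
    - [[0,-0.3,0],[0,0,0],-1]
    - [[0,-0.6,0],[0,0,0],-1]
    - [[0,-0.8,0],[0,0,0],-1]
    - [[0,-0.8,0],[0,0,0],-1]
    - [[0,-0.8,0],[0,0,0],-1]
    - [[0,-0.8,0],[0,0,0],-1]
    - [[0,0,0],[0,0,0],-1]
    - [[0,0,0],[0,0,0],-1]

```text
time: 15.75
tool_pos: [0.4982, 0.0724, 0.2085]
tool_rot: [-0.332, 0.518, 0.665, -0.423]
contact_force: [-0.2, -0.2, 0.5]
gripper_width: 1.004
```

Run:
```python
from h import *
from plant import manip
f=manip.grab_frame("scene"); 
cv2.imwrite("pics/in.png",cv2.resize(f["img"][180:330,220:400],None,fx=4,fy=4,interpolation=cv2.INTER_CUBIC))
P=cloud(f); m=purple(f)
c,lab,st,ce=cv2.connectedComponentsWithStats(m)
for i in range(1,c):
    q=P[(lab==i)&(f["range_z"]>0)]
    if st[i,4]>15 and q[:,1].mean()>-.1 and q[:,0].mean()<.8: 
        tt=q[q[:,2]>q[:,2].max()-.006]; print(ce[i].round(1),tt.mean(0).round(4),"zmax",q[:,2].max().round(4),"r",np.linalg.norm(tt.mean(0)[:2]-AX).round(4))
s=manip.state(); togo(s,np.r_[AX,.20],frame(t,np.array([0,0,-1.])))
```

```text
[290.6 230.8] [0.5989 0.0109 0.1469] zmax 0.1498 r 0.0976
[337.5 242.4] [0.5275 0.0818 0.1461] zmax 0.1494 r 0.1008
[252.6 254.9] [0.6949 0.0348 0.1476] zmax 0.1517 r 0.0984
[627.1 287. ] [0.0668 0.4167 0.1164] zmax 0.1203 r 0.64
[348.5 280.7] [0.5584 0.177  0.1471] zmax 0.1511 r 0.0988
[260.1 294.6] [0.7221 0.1292 0.1475] zmax 0.151 r 0.0995
[310.  308.9] [0.6548 0.2013 0.1477] zmax 0.1514 r 0.1009
pos [0.4978 0.0725 0.2073] F [-0.   0.2 -0.1] w 0.999 t 15.8
q [-0.08 -0.55  2.19  0.16  1.09 -1.94]
shift/25mm in tool now [ 0.01  2.48 -4.66]
turn/5deg [ 4.97 -0.02  0.05]
shift/25mm after turn [ 0.    0.29 -5.28]
```

View pics/in.png

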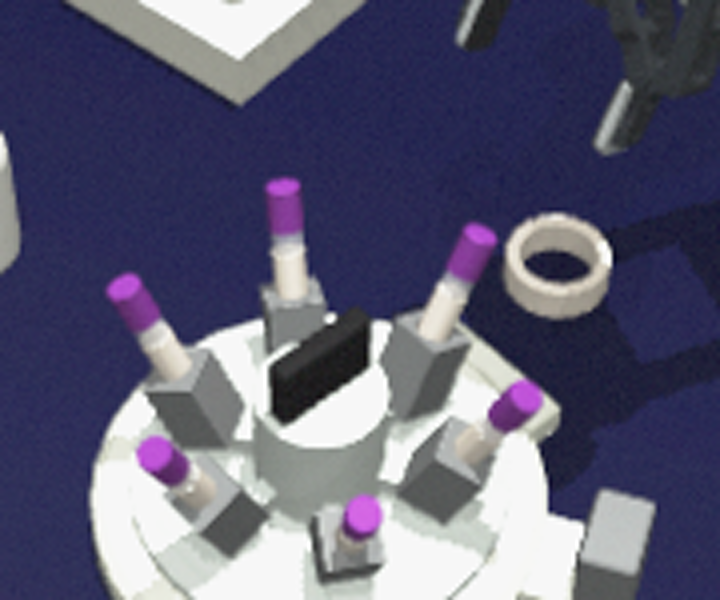

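The tube sits in the pocket with its cap at (478,240) in the crop, level with the other five (top at 0.149 m against 0.150–0.152 m). Now to the knob.

Request:
drive_tool:
  motion:
    - [[0,0,0],[1,0,0],-1]
    - [[0,0,0],[1,0,0],-1]
    - [[0,0,0],[1,0,0],-1]
    - [[0,0,0],[1,0,0],-1]
    - [[0,0,0],[1,0,0],-1]
    - [[0,0,-0.6],[0,0,0],-1]
    - [[0,0,-1],[0,0,0],-1]
    - [[0,0,-1],[0,0,0],-1]
    - [[0,0,-1],[0,0,0],-1]
    - [[0,0,-1],[0,0,0],-1]
    - [[0,0,-0.68],[0,0,0],-1]

```text
time: 16.9
tool_pos: [0.6268, 0.105, 0.2051]
tool_rot: [0.437, -0.432, -0.557, 0.558]
contact_force: [0.6, -0.2, 0.3]
gripper_width: 1.001
```

Request:
drive_tool:
  motion:
    - [[0,0,0],[0,0,0],-1]
    - [[0,0,0],[0,0,0],-1]
    - [[0,0,0],[0,0,0],-1]

```text
time: 17.2
tool_pos: [0.6251, 0.1044, 0.2067]
tool_rot: [0.437, -0.433, -0.557, 0.558]
contact_force: [-0.7, -0.4, -0.3]
gripper_width: 0.997
```

Run:
```python
from h import *
from plant import manip
s=manip.state(); togo(s,np.r_[AX,.113],frame(t,np.array([0,0,-1.])))
```

```text
pos [0.6251 0.1044 0.2067] F [-0.7 -0.4 -0.3] w 0.997 t 17.2
q [ 0.05  0.09  1.61  0.    1.44 -1.77]
shift/25mm in tool now [-0.01  3.75 -0.04]
turn/5deg [-0.04 -0.01  0.05]
shift/25mm after turn [ 0.    3.75 -0.02]
```

Request:
drive_tool:
  motion:
    - [[0,0.5,0],[0,0,0],-1]
    - [[0,0.8,0],[0,0,0],-1]
    - [[0,0.8,0],[0,0,0],-1]
    - [[0,0.8,0],[0,0,0],-1]
    - [[0,0.5,0],[0,0,0],-1]
    - [[0,0.35,0],[0,0,0],-1]
    - [[0,0,0],[0,0,0],-1]
    - [[0,0,0],[0,0,0],-1]

```text
time: 18.0
tool_pos: [0.6262, 0.1049, 0.1147]
tool_rot: [-0.436, 0.434, 0.558, -0.557]
contact_force: [-0.6, -1.1, 0.7]
gripper_width: 1.0
```

Request:
drive_tool:
  motion:
    - [[0,0,0],[0,0,0],1]
    - [[0,0,0],[0,0,0],1]
    - [[0,0,0],[0,0,0],1]
    - [[0,0,0],[0,0,0],1]
    - [[0,0,0],[0,0,0],1]
    - [[0,0,0],[0,0,0],1]
    - [[0,0,0],[0,0,0],1]
    - [[0,0,0],[0,0,0],1]
    - [[0,0,0],[0,0,0],1]
    - [[0,0,0],[0,0,0],1]

```text
time: 19.0
tool_pos: [0.6263, 0.1034, 0.1145]
tool_rot: [0.436, -0.434, -0.557, 0.558]
contact_force: [0.9, -5.5, 1.1]
gripper_width: 0.148
```

Run:
```python
from h import *
from plant import manip
s=manip.state(); togo(s,np.r_[AX,.113],frame(t,np.array([0,0,-1.]))); print(s["ft_torque"])
```

```text
pos [0.6263 0.1034 0.1145] F [ 0.9 -5.5  1.1] w 0.148 t 19.0
q [ 0.05  0.17  1.69  0.    1.29 -1.77]
shift/25mm in tool now [0.06 0.06 0.01]
turn/5deg [-0.02 -0.01  0.01]
shift/25mm after turn [0.06 0.06 0.01]
[-0.69480977 -0.04668681  0.0602481 ]
```

Gripped; the side force of 5.5 N says the axis lies about 1.5 mm to −y. I'll centre it first, then turn clockwise (+tool y).

Request:
drive_tool:
  motion:
    - [[-0.06,0,0],[0,0,0],1]
    - [[0,0,0],[0,0.5,0],1]
    - [[0,0,0],[0,0.8,0],1]
    - [[0,0,0],[0,0.8,0],1]
    - [[0,0,0],[0,0.8,0],1]
    - [[0,0,0],[0,0.8,0],1]
    - [[0,0,0],[0,0.8,0],1]
    - [[0,0,0],[0,0,0],1]

```text
time: 19.8
tool_pos: [0.6263, 0.1033, 0.1145]
tool_rot: [0.537, -0.534, -0.462, 0.462]
contact_force: [-0.9, -0.7, 2.5]
gripper_width: 0.157
```

Run:
```python
from h import *
from plant import manip
c,si=np.cos(np.radians(60)),np.sin(np.radians(60)); t2=np.array([c*t[0]+si*t[1],-si*t[0]+c*t[1],0])
s=manip.state(); togo(s,np.r_[.6262,.1033,.113],frame(t2,np.array([0,0,-1.]))); print(s["ft_torque"])
```

```text
pos [0.6263 0.1033 0.1145] F [-0.9 -0.7  2.5] w 0.157 t 19.8
q [ 0.04  0.17  1.69  0.    1.29 -1.38]
shift/25mm in tool now [-0.    0.06  0.01]
turn/5deg [-0.04  7.5   0.02]
shift/25mm after turn [-0.    0.06  0.  ]
[-0.30533364  0.02637994  0.12897426]
```

Side force is gone and the turn is 22.5° in; 7.5 units remain.

Request:
drive_tool:
  motion:
    - [[0,0,0],[0,0.8,0],1]
    - [[0,0,0],[0,0.8,0],1]
    - [[0,0,0],[0,0.8,0],1]
    - [[0,0,0],[0,0.8,0],1]
    - [[0,0,0],[0,0.8,0],1]
    - [[0,0,0],[0,0.8,0],1]
    - [[0,0,0],[0,0.8,0],1]
    - [[0,0,0],[0,0.8,0],1]
    - [[0,0,0],[0,0.7,0],1]
    - [[0,0,0],[0,0.4,0],1]
    - [[0,0,0],[0,0,0],1]
    - [[0,0,0],[0,0,0],1]

```text
time: 21.0
tool_pos: [0.6263, 0.1032, 0.1145]
tool_rot: [0.657, -0.654, -0.265, 0.266]
contact_force: [-2.7, -2.6, 3.5]
gripper_width: 0.154
```

Run:
```python
from h import *
from plant import manip
c,si=np.cos(np.radians(60)),np.sin(np.radians(60)); t2=np.array([c*t[0]+si*t[1],-si*t[0]+c*t[1],0])
s=manip.state(); togo(s,np.r_[.6262,.1033,.113],frame(t2,np.array([0,0,-1.]))); print(s["ft_torque"])
```

```text
pos [0.6263 0.1032 0.1145] F [-2.7 -2.6  3.5] w 0.154 t 21.0
q [ 0.04  0.17  1.69  0.    1.29 -0.73]
shift/25mm in tool now [-0.    0.06  0.  ]
turn/5deg [-0.05  0.01  0.  ]
shift/25mm after turn [-0.    0.06  0.  ]
[-0.33960479  0.10053794  0.00861607]
```

Request:
drive_tool:
  motion:
    - [[0,0,0],[0,0,0],-1]
    - [[0,0,0],[0,0,0],-1]
    - [[0,0,0],[0,0,0],-1]
    - [[0,0,0],[0,0,0],-1]
    - [[0,0,0],[0,0,0],-1]
    - [[0,0,0],[0,0,0],-1]
    - [[0,0,0],[0,0,0],-1]
    - [[0,0,0],[0,0,0],-1]
    - [[0,0,0],[0,0,0],-1]

```text
time: 21.9
tool_pos: [0.6262, 0.1034, 0.1141]
tool_rot: [0.657, -0.654, -0.265, 0.266]
contact_force: [0.0, 0.1, 0.2]
gripper_width: 0.997
```

Request:
drive_tool:
  motion:
    - [[0,-0.4,0],[0,0,0],-1]
    - [[0,-0.8,0],[0,0,0],-1]
    - [[0,-1,0],[0,0,0],-1]
    - [[0,-1,0],[0,0,0],-1]
    - [[0,-1,0],[0,0,0],-1]
    - [[0,-1,0],[0,0,0],-1]
    - [[0,-1,0],[0,0,0],-1]
    - [[0,-1,0],[0,0,0],-1]
    - [[0,-0.6,0],[0,0,0],-1]
    - [[0,0,0],[0,0,0],-1]
    - [[0,0,0],[0,0,0],-1]

```text
time: 23.0
tool_pos: [0.6266, 0.1027, 0.3086]
tool_rot: [0.657, -0.654, -0.265, 0.266]
contact_force: [1.1, -0.2, -0.9]
gripper_width: 1.002
```

Run:
```python
from h import *
from plant import manip
f=manip.grab_frame("scene"); 
cv2.imwrite("pics/end.png",cv2.resize(f["img"][110:350,190:470],None,fx=2.5,fy=2.5,interpolation=cv2.INTER_CUBIC))
P=cloud(f); m=purple(f)
c,lab,st,ce=cv2.connectedComponentsWithStats(m)
for i in range(1,c):
    q=P[(lab==i)&(f["range_z"]>0)]
    if st[i,4]>15 and q[:,0].mean()>.3:
        tt=q[q[:,2]>q[:,2].max()-.006]; d=tt.mean(0)[:2]-[.6261,.1035]; print(ce[i].round(1),tt.mean(0).round(4),"zmax",q[:,2].max().round(4),"ang",np.degrees(np.arctan2(d[1],d[0])).round(1))
k=(f["img"].max(2)<70)&(P[...,2]>.135)&(P[...,2]<.153)&(P[...,0]>.5)
q=P[k]; print("knob",len(q),cv2.minAreaRect((q[:,:2]*1000).astype(np.float32)))
print(manip.state()["contact_force"],manip.state()["tool_pos"])
```

```text
[255.4 155.2] [ 0.5394 -0.3018  0.0853] zmax 0.0885 ang -102.1
[290.3 230.9] [0.6007 0.0119 0.1481] zmax 0.1523 ang -105.5
[336.2 242.7] [0.5309 0.0817 0.1471] zmax 0.1509 ang -167.1
[252.5 254.9] [0.6951 0.0344 0.1469] zmax 0.1507 ang -45.0
[350.5 281.4] [0.555  0.1794 0.1452] zmax 0.1483 ang 133.1
[260.3 294.9] [0.7223 0.1305 0.1479] zmax 0.1519 ang 15.7
[310.3 308.7] [0.6537 0.2013 0.1473] zmax 0.1511 ang 74.2
knob 237 ((626.4825439453125, 105.5189437866211), (17.061120986938477, 57.74925231933594), 41.67639923095703)
[-0.77451661  0.03586834 -1.15165865] [0.62618293 0.10270639 0.30745149]
```

View pics/end.png

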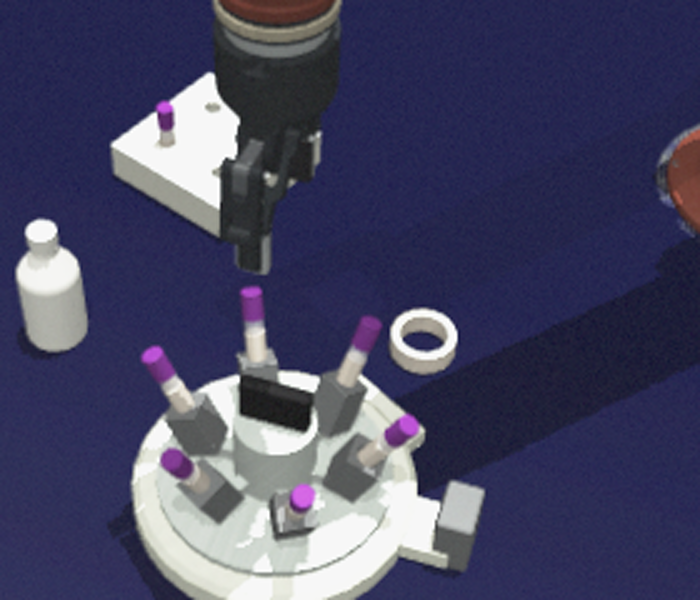

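The wheel has turned one click. The knob's long side went from about 12.5° to about −48°. The tube's cap, at (403,430) in the crop, is now on the scanner's side, and everything else is in place.

Run:
```python
from plant import manip
print(manip.job_done(), manip.state()["time"])
```

```text
the job is handed in; nothing more can be done
the job is handed in; nothing more can be done
```

The job is done and handed in at about 23 s of the 64 s allowed. I took the long tube from the tray, put it cap up into the leaning pocket and pressed it home. I then turned the wheel one click clockwise by the knob, let go, and lifted the gripper clear.

**Pressing home:** The seat slid at about 5 N. The axial force then rose to about 16 N with no further travel, at the depth I had worked out for the solid stop.

**Last checks:**
- **Wheel:** The knob's long side turned by about 61°, within measuring error of 60°. The moment about the wheel axis was close to zero just before I let go.
- **Tube height:** After the turn the cap read 0.148 m, against 0.151–0.152 m for the five locked tubes. Its top also sat a few millimetres farther out. I take this as the loose tube leaning within the pocket's clearance, not standing proud.
- **Other things:** The bottle and tape showed no change in the last picture, and one short tube measured unmoved. The gripper hid the other short tube, which was still in its hole after the lift. I did not recheck the carton, which was outside the last crop and which the arm never went near.

**Disagreement:** The knob's axis was about 1.5 mm off my camera estimate. I corrected for it from the side force before turning.

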